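Find the hidden catch of the child-safe match box

ROBOT

A 6-joint arm with a two-finger parallel gripper is mounted at the origin on a cart in front of the work surface, level with it; the furniture and walls round the work are solid. World frame = base frame: x ahead of the robot, y to its left, z up, the work surface at z = 0. Lengths are in m, angles in rad, forces in N, time in s.
With the tool pointing down it reaches from about 0.375 to 0.75 m from the base axis. Payload 9 kg.
Tool frame: the origin (TCP) lies on the centre line of the jaws, within the pads' length; the fingertips stand 25 mm ahead of it and the grasp point (between the pads) lies 6 mm ahead of it; z points along the fingers, y is the line along which they close (so a half turn about z gives the same grasp; the last joint's range is limited). The gripper opens to 85 mm and grips with 20 to 120 N. Pads are 22 mm wide; open, the fingers measure 114 mm over their backs; the gripper's body (76 mm by 85 mm) begins 54 mm behind the grasp point. The pads swing forward as they close: fully open they stand 13 mm farther back than shut.
Start: joints at [0.99, 0.104, 0.097, 1.564, 0, 1.353], TCP at [0.213, 0.561, 0.22] pointing down, gripper open.
Joint ranges: [-2.99, 2.99], [-0.84, 1.86], [-1.1, 1.16], [-1.84, 2.11], [-1.51, 1.56], [-3.14, 3.14]. Speed limits (rad/s): [2.22, 2.22, 2.57, 3.14, 3.14, 3.14].

INTERFACE

Orientations are given as [roll, pitch, yaw] about the fixed x, y, z axes, in that order (R = Rz(yaw) Ry(pitch) Rx(roll)).
In Python, from cell import get_state, eyes, bot, models gives the robot as it stands. The module is installed in compiled form; this text tells all that it offers.
- The arm moves only by the shell command python3 -m inch 'ROWS' [FORCE]. ROWS is JSON, a list of rows, each a list of 7 numbers: the shift along the world's x, y, z in m, then the turn, a rotation vector about the world's x, y, z in rad, then the finger opening in m, from 0 to 0.0854. In form: [[tx, ty, tz, rx, ry, rz, gripper], ...]. A call has 1 to 8 rows; each row shifts and turns the commanded pose from where the row before left it; what a row does not reach is not made up. A row lasts 1/12 s, in which the tool goes at most 41.7 mm and 7.16 degrees, less where a joint would pass 70% of its speed; a pose out of reach is approached as far as the arm can. A call is refused whole if a number of a shift passes 0.0417 or a number of a turn 0.125, either way. A call with a gripper value outside its range is refused whole. The fingers move at their own pace and stop on an object; FORCE is the grip in N (left out, the last holds). Time passes only in rows, so rows that do not move let the fingers close. It gives the time, the measured TCP pose, the force, the opening and the grip force at its end, in the units of the state.
- get_state(): the state, without advancing time (a new reading comes with each control period).
- eyes.snapshot(name): name is "scene" or "top" or "wrist"; returns a dict with "frame" (384x512x3 uint8, red, green, blue), "camera_matrix" (3x3 intrinsics, pixels), "dist_coeffs" ([k1, k2, p1, p2, k3] as OpenCV has them; the pictures are not rectified), "R" (3x3) and "t" (3): a world point X has camera coordinates R X + t. Camera axes: x right, y down, z forward; pixel columns grow to the right and rows downward; lengths in m; the calibration is good to about 2 mm. A picture is of the moment at which its call begins. There is no depth.
- bot.hand_in(): hands the job in; it is judged then, once.
Trained networks look in the newest picture that a camera, given by its name, has taken for a name from the list of things; names that differ only in an ending like _2 or _b are one class to them, and where a whole thing is asked for, a point or a joint stands for the part that bears it (a point fixed in the world has none). Each returns a list of dicts, best first, with "confidence" (0 to 1); they miss things now and then, are a little off and sometimes report something else, mostly with a low value. They report only what shows in the picture. A call takes as long as a camera call.
- models.spot_in(camera, target): "point" ([column, row] in pixels, amid what is visible of it).
The state is a dict: "time": time; "joints": joint angles; "joint_velocities": joint speeds; "effort": joint torques, N m; "tool_pos": TCP position; "tool_rot": TCP orientation; "force": force on the tool from outside, world axes, zero at the start; "ft_torque": the same for the moment, N m; "opening": finger opening in m; "finger_force": force on a finger pad.
Only numpy, scipy, OpenCV 4.12 (cv2) and the standard library are available. Lean on these libraries where they do the work, as an engineer would, in place of code of your own. Each camera call takes 0.05 s, during which the arm holds its last target. There are 200 camera calls.

TASK

The matches are shut in the child-safe wooden box on the hob board: one of the six identical tiles in its top is a hidden spring catch. Feel across the tiles with gentle presses of the fingertips to find the one that gives, and push it down until the drawer springs out; then take the hand away and leave the drawer open. Do not hit or lean hard on the box, and do not pick up or shift the teapot, mug, salt jar or mill.

Things in the scene. Friction and masses are not known exactly. Their poses are not given: they have to be found in the camera images.
- match_safe: Wooden box, 132 (x) x 186 (y) x 64 mm high, fixed on the board over the hob. Origin: centre of its underside; x from the drawer front to the back, z up. Its flat top is six white square tiles of 49.5 mm, 2 along x by 3 along y, 54 mm apart, 1.5 mm below the 4 mm wooden strips between them. One tile, at random, is the catch; five are rigid. Drawer front: z 5 to 38 mm of the -x face.
- slot1 (a point): Centre of the top face of the tile in place 1 of the box's top, at rest, 62.5 mm above the box's underside; at x -27, y -54 mm in the box's frame. Axes as the box. This may or may not be the catch.
- slot2 (a point): Centre of the top face of the tile in place 2 of the box's top, at rest, 62.5 mm above the box's underside; at x -27, y +0 mm in the box's frame. Axes as the box. This may or may not be the catch.
- slot3 (a point): Centre of the top face of the tile in place 3 of the box's top, at rest, 62.5 mm above the box's underside; at x -27, y +54 mm in the box's frame. Axes as the box. This may or may not be the catch.
- slot4 (a point): Centre of the top face of the tile in place 4 of the box's top, at rest, 62.5 mm above the box's underside; at x +27, y -54 mm in the box's frame. Axes as the box. This may or may not be the catch.
- slot5 (a point): Centre of the top face of the tile in place 5 of the box's top, at rest, 62.5 mm above the box's underside; at x +27, y +0 mm in the box's frame. Axes as the box. This may or may not be the catch.
- slot6 (a point): Centre of the top face of the tile in place 6 of the box's top, at rest, 62.5 mm above the box's underside; at x +27, y +54 mm in the box's frame. Axes as the box. This may or may not be the catch.
- catch (a joint): How far the hidden catch tile is pressed down (m): 0 at rest, level with the others, 0.007 at its stop. It yields from about 2 N, takes about 4 N at 4 mm, where the bolt lets the drawer go, and about 5 N at the stop; it springs back when let go. The rigid tiles do not move at all.
- drawer (a joint): How far the drawer stands out of the box towards the box's -x (m): 0 shut and bolted. When the catch lets go, its own spring drives it out to 0.05 in under a second and it stays there. It has no handle.
- teapot: Small clear glass teapot without lid, 120 x 207 x 112 mm high, behind the box; loose bystander, not to be moved. Origin: centre of its underside.
- mug: Mug with stripes, 82 mm wide, 115 mm with its handle, 100 mm high, to the left of the box; loose bystander, not to be moved. Origin: centre of its underside.
- salt_jar: Salt jar with dark cap, 41 mm across, 105 mm high, to the right of the box; loose bystander, not to be moved. Origin: centre of its underside.
- mill: Small shaker mill, 44 mm across, 90 mm high, behind the box on the right; loose bystander, not to be moved. Origin: centre of its underside.

How it is judged:
By the outcome, as a careful person would: the job done as asked, in the order asked, and still so for the second after the job is handed in, with the robot touching nothing.
It also fails if it takes over 58 s, if anything falls off the work surface, if the arm or the gripper's body presses on something with over 40 N, if the wrist force passes 120 N, or if a joint passes its speed limit or range.

## Working session

There is one attempt and no reset: what is moved stays moved. The work goes in short steps, Python scripts to look and compute and a shell command to move; the robot and the scene stay as the last step left them, time stands still between calls to the robot, and variables do not carry over. Pictures are saved under pics/ and viewed, at most 10 in all, crops included, and the job is handed in when it is done.

```bash
mkdir -p pics; python3 - <<'E'
from cell import get_state, eyes, bot, models
import cv2,numpy as np
s=get_state();print({k:np.round(v,3).tolist() for k,v in s.items()})
ims=[]
for c in ("top","scene"):
    d=eyes.snapshot(c);ims.append(d)
    cv2.imwrite(f"pics/{c}0.png",cv2.cvtColor(d["frame"],cv2.COLOR_RGB2BGR))
    print(c,np.round(d["camera_matrix"],1).tolist(),np.round(d["dist_coeffs"],3),np.round(d["R"],3).tolist(),np.round(d["t"],3))
    for n in ["match_safe","slot1","slot2","slot3","slot4","slot5","slot6","mug","salt_jar","mill","teapot"]:
        print(n,[(np.round(r["point"],1).tolist(),round(r["confidence"],2)) for r in models.spot_in(c,n)[:2]])
E
```

```text
{'time': 0.0, 'joints': [0.99, 0.105, 0.096, 1.564, 0.0, 1.353], 'joint_velocities': [-0.001, -0.001, 0.003, -0.0, -0.0, 0.0], 'effort': [-0.003, -55.693, 50.365, 0.017, -0.0, 0.0], 'tool_pos': [0.213, 0.561, 0.219], 'tool_rot': [-3.14, -0.0, 2.779], 'force': [-0.13, 0.33, 0.057], 'ft_torque': [0.012, -0.027, 0.016], 'finger_force': 0.0, 'opening': 0.085}
top [[440.4, 0.0, 260.3], [0.0, 440.4, 193.3], [0.0, 0.0, 1.0]] [-0.077  0.     0.     0.     0.   ] [[-0.01, -1.0, 0.025], [-0.993, 0.007, -0.115], [0.115, -0.026, -0.993]] [0.124 0.652 1.183]
match_safe [([261.1, 229.8], 0.79)]
slot1 [([240.0, 236.8], 0.63)]
slot2 [([240.0, 236.8], 0.63)]
slot3 [([240.0, 236.8], 0.63)]
slot4 [([240.0, 236.8], 0.63)]
slot5 [([240.0, 236.8], 0.63)]
slot6 [([240.0, 236.8], 0.63)]
mug [([165.6, 224.6], 0.72)]
salt_jar [([348.4, 221.1], 0.79)]
mill [([312.1, 181.2], 0.47)]
teapot [([237.2, 145.0], 0.6)]
scene [[435.4, 0.0, 249.8], [0.0, 435.4, 185.3], [0.0, 0.0, 1.0]] [0.036 0.    0.    0.    0.   ] [[0.83, -0.557, -0.024], [-0.259, -0.347, -0.901], [0.494, 0.754, -0.432]] [-0.441  0.328  0.684]
match_safe [([221.1, 219.0], 0.75)]
slot1 [([220.1, 217.4], 0.7)]
slot2 [([220.1, 217.4], 0.7)]
slot3 [([220.1, 217.4], 0.7)]
slot4 [([220.1, 217.4], 0.7)]
slot5 [([220.1, 217.4], 0.7)]
slot6 [([220.1, 217.4], 0.7)]
mug [([184.0, 166.3], 0.76)]
salt_jar [([296.0, 244.3], 0.72), ([200.2, 227.0], 0.55)]
mill [([308.3, 208.8], 0.62)]
teapot [([284.5, 172.9], 0.81), ([217.7, 216.6], 0.41)]
```

```bash
python3 - <<'E'
import cv2
a=cv2.imread("pics/top0.png")[90:300,110:400]
cv2.imwrite("pics/top0c.png",cv2.resize(a,(800,579),interpolation=cv2.INTER_CUBIC))
E
```

```text
(no output)
```

View pics/top0c.png

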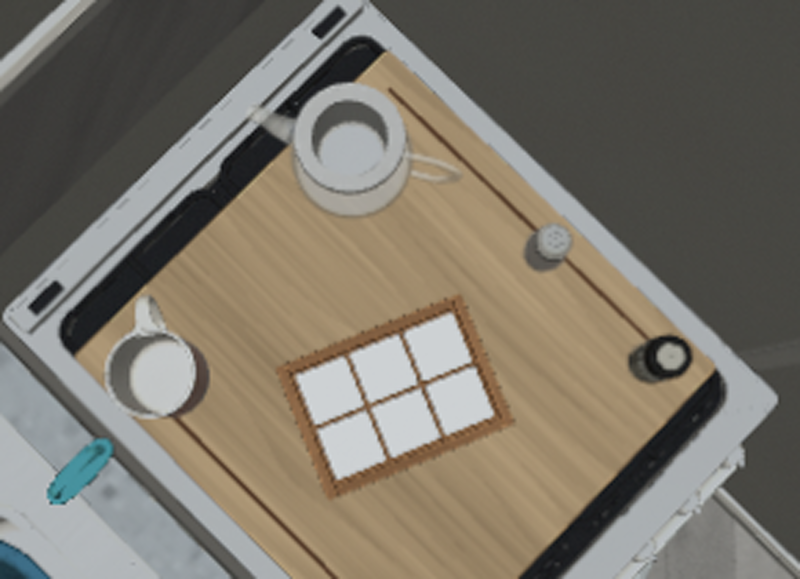

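View pics/scene0.png

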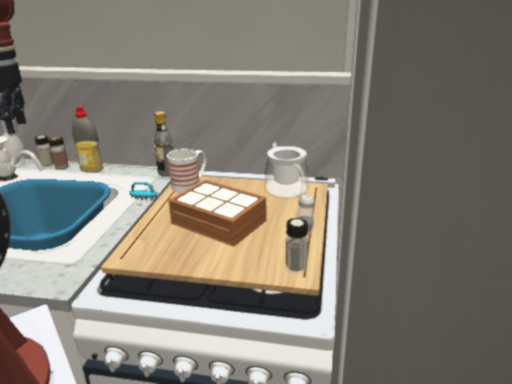

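The top view shows the box with its 6 white tiles. Its outer corners in the full image are about (211,223), (277,198), (296,242) and (231,269). The mug is to the left, the jar to the right, and the teapot and mill behind. I'll fit the box pose from the tile centroids in both cameras.

```bash
cat > fit.py <<'E'
from cell import eyes
import cv2,numpy as np
from scipy.optimize import least_squares
from itertools import permutations
from scipy.optimize import linear_sum_assignment
P=np.array([[x,y,0] for x in(-.027,.027) for y in(-.054,0,.054)])
roi={"top":(205,195,300,272),"scene":(172,180,265,222)}
obs={};cam={}
for c,(x0,y0,x1,y1) in roi.items():
    d=eyes.snapshot(c);cam[c]=d
    f=cv2.resize(d["frame"][y0:y1,x0:x1],None,fx=4,fy=4,interpolation=cv2.INTER_CUBIC)
    for T in range(120,225,5):
        m=(f.min(2)>T).astype(np.uint8)
        n,_,st,ce=cv2.connectedComponentsWithStats(m,connectivity=4)
        k=[i for i in range(1,n) if 400<st[i,4]<12000]
        if len(k)==6: break
    print(c,T,[int(st[i,4]) for i in k])
    obs[c]=(ce[k]+.5)/4-.5+[x0,y0]
    print(np.round(obs[c],1).tolist())
def proj(c,X):
    d=cam[c];return cv2.projectPoints(X,cv2.Rodrigues(d["R"])[0],d["t"],d["camera_matrix"],d["dist_coeffs"])[0][:,0]
def pts(p):
    c,s=np.cos(p[3]),np.sin(p[3]);return P@np.array([[c,-s,0],[s,c,0],[0,0,1]]).T+p[:3]
def res(p):
    r=[]
    for c in obs:
        q=proj(c,pts(p));D=np.linalg.norm(q[:,None]-obs[c][None],axis=2)
        i,j=linear_sum_assignment(D);r.append((q[i]-obs[c][j]).ravel())
    return np.concatenate(r)
best=None
for yaw in (.2,.4,.6,-.4):
    s=least_squares(res,[.5,.1,.08,yaw]); 
    if best is None or s.cost<best.cost: best=s
print("tile centre xyz yaw",np.round(best.x,4),"rms",np.sqrt(np.mean(best.fun**2)))
for i,q in enumerate(pts(best.x)): print("slot",i+1,np.round(q,4))
E
python3 fit.py
```

```text
top 120 [6168, 6220, 6249, 6232, 6281, 6336]
[[268.2, 215.3], [248.6, 223.2], [229.0, 231.2], [276.2, 234.9], [256.6, 242.9], [236.9, 251.0]]
scene 175 [2776, 3035, 3361, 3484, 3623, 4210]
[[206.3, 188.6], [224.0, 193.9], [191.1, 197.6], [243.3, 199.6], [209.0, 203.3], [228.7, 209.6]]
tile centre xyz yaw [0.5404 0.142  0.1203 0.3789] rms 0.442955060254064
slot 1 [0.5353 0.0819 0.1203]
slot 2 [0.5153 0.1321 0.1203]
slot 3 [0.4953 0.1822 0.1203]
slot 4 [0.5854 0.1019 0.1203]
slot 5 [0.5655 0.152  0.1203]
slot 6 [0.5455 0.2022 0.1203]
```

```bash
python3 -m inch '[[0.0235,-0.0316,0,0,0,0,0],[0.0235,-0.0316,0,0,0,0,0],[0.0235,-0.0316,0,0,0,0,0],[0.0235,-0.0316,0,0,0,0,0],[0.0235,-0.0316,0,0,0,0,0],[0.0235,-0.0316,0,0,0,0,0]]' 20 && python3 -m inch '[[0.0235,-0.0316,0,0,0,0,0],[0.0235,-0.0316,0,0,0,0,0],[0.0235,-0.0316,0,0,0,0,0],[0.0235,-0.0316,0,0,0,0,0],[0.0235,-0.0316,0,0,0,0,0],[0.0235,-0.0316,0,0,0,0,0],[0,0,0,0,0,0,0],[0,0,0,0,0,0,0]]'
```

```text
time: 1.8
tool_pos: [0.3546, 0.3698, 0.2199]
tool_rot: [3.141, 0.0, 2.779]
force: [1.1, 0.7, -0.6]
opening: 0.0124
finger_force: 0.0
time: 2.47
tool_pos: [0.4958, 0.18, 0.2195]
tool_rot: [-3.142, -0.0, 2.775]
force: [-0.0, 0.3, -0.7]
opening: 0.0
finger_force: 0.0
```

```bash
python3 -m inch '[[0,0.002,-0.02,0,0,0,0],[0,0,-0.02,0,0,0,0],[0,0,-0.02,0,0,0,0],[0,0,0,0,0,0,0],[0,0,0,0,0,0,0],[0,0,0,0,0,0,0]]' && python3 - <<'E'
from cell import eyes
import cv2,numpy as np
a=eyes.snapshot("wrist")["frame"];b=eyes.snapshot("scene")["frame"][130:280,120:320]
o=np.hstack([cv2.resize(a,(400,300)),cv2.resize(b,(400,300))])
cv2.imwrite("pics/w1.png",o[:,:,::-1])
E
```

```text
time: 2.97
tool_pos: [0.495, 0.1844, 0.1611]
tool_rot: [3.141, 0.001, 2.78]
force: [0.3, -0.1, 0.6]
opening: -0.0
finger_force: 0.0
```

View pics/w1.png

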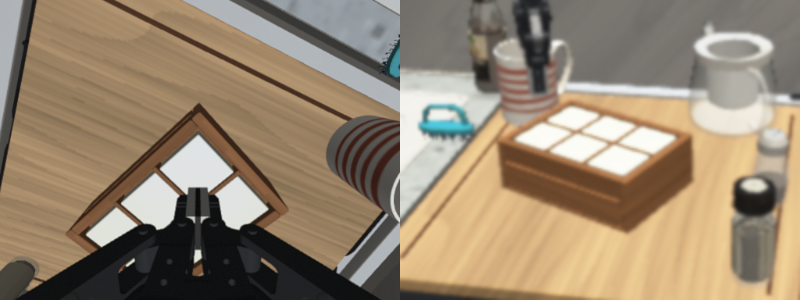

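```bash
python3 - <<'E'
from cell import eyes,get_state
import cv2,numpy as np
p=np.array(get_state()["tool_pos"]);X=np.array([p,p-[0,0,.025],[.4953,.1822,.1203],[.5455,.2022,.1203],[.5353,.0819,.1203]])
for c in("scene","wrist","top"):
    d=eyes.snapshot(c);print(c,np.round(cv2.projectPoints(X,cv2.Rodrigues(d["R"])[0],d["t"],d["camera_matrix"],d["dist_coeffs"])[0][:,0],1).tolist())
    if c!="wrist": cv2.imwrite(f"pics/{c}2.png",d["frame"][:,:,::-1])
a=cv2.imread("pics/scene2.png")[140:240,150:290];b=cv2.imread("pics/top2.png")[190:290,190:330]
cv2.imwrite("pics/z2.png",cv2.resize(np.vstack([a,b]),(560,600) and None,fx=3,fy=3,interpolation=cv2.INTER_CUBIC))
E
```

```text
scene [[190.2, 181.1], [191.1, 190.9], [192.0, 197.5], [206.8, 188.8], [229.1, 209.3]]
wrist [[254.0, 242.2], [253.8, 224.3], [251.0, 215.4], [298.8, 263.5], [151.7, 299.6]]
top [[235.4, 251.7], [235.7, 251.5], [236.7, 251.5], [228.7, 231.8], [275.9, 235.4]]
```

View pics/z2.png

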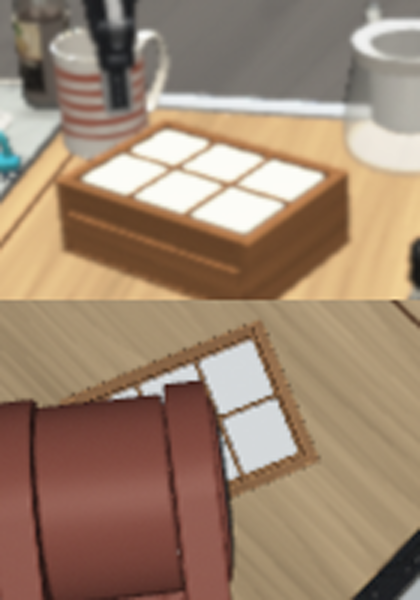

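The hand is over tile 3. The tips look a bit shorter than nominal, with the tip at scene pixel (189,176). I'll feel downwards in small steps.

```bash
for i in 1; do python3 -m inch '[[0,0,-0.003,0,0,0,0],[0,0,-0.003,0,0,0,0],[0,0,-0.003,0,0,0,0],[0,0,-0.002,0,0,0,0],[0,0,0,0,0,0,0],[0,0,0,0,0,0,0]]'; done
```

```text
time: 3.72
tool_pos: [0.4948, 0.1837, 0.1485]
tool_rot: [-3.141, -0.0, 2.779]
force: [-0.6, 0.0, 0.2]
opening: -0.0003
finger_force: 0.0
```

```bash
python3 -m inch '[[0,0,-0.002,0,0,0,0],[0,0,-0.001,0,0,0,0],[0,0,0,0,0,0,0]]'
```

```text
time: 3.97
tool_pos: [0.4949, 0.1837, 0.1455]
tool_rot: [-3.142, -0.0, 2.779]
force: [-0.2, 0.2, -0.2]
opening: 0.0
finger_force: 0.0
```

```bash
python3 -m inch '[[0,0,-0.001,0,0,0,0],[0,0,-0.001,0,0,0,0],[0,0,0,0,0,0,0]]'
```

```text
time: 4.22
tool_pos: [0.4949, 0.1838, 0.1435]
tool_rot: [-3.142, -0.0, 2.779]
force: [0.5, 0.2, 0.5]
opening: -0.0001
finger_force: 0.0
```

```bash
python3 -m inch '[[0,0,-0.001,0,0,0,0],[0,0,-0.001,0,0,0,0],[0,0,0,0,0,0,0]]'
```

```text
time: 4.47
tool_pos: [0.4948, 0.1838, 0.1415]
tool_rot: [-3.142, -0.0, 2.779]
force: [0.1, -0.1, 0.1]
opening: 0.0001
finger_force: 0.0
```

```bash
python3 -m inch '[[0,0,-0.001,0,0,0,0],[0,0,-0.001,0,0,0,0],[0,0,0,0,0,0,0]]'
```

```text
time: 4.72
tool_pos: [0.4948, 0.1838, 0.1395]
tool_rot: [-3.142, -0.0, 2.779]
force: [-0.1, 0.2, 0.3]
opening: -0.0003
finger_force: 0.0
```

```bash
python3 - <<'E'
from cell import eyes
import cv2,numpy as np
a=eyes.snapshot("scene")["frame"][140:240,150:290]; b=eyes.snapshot("wrist")["frame"]
cv2.imwrite("pics/z3.png",np.hstack([cv2.resize(a,(420,300)),cv2.resize(b,(380,300))])[:,:,::-1])
E
```

```text
(no output)
```

View pics/z3.png

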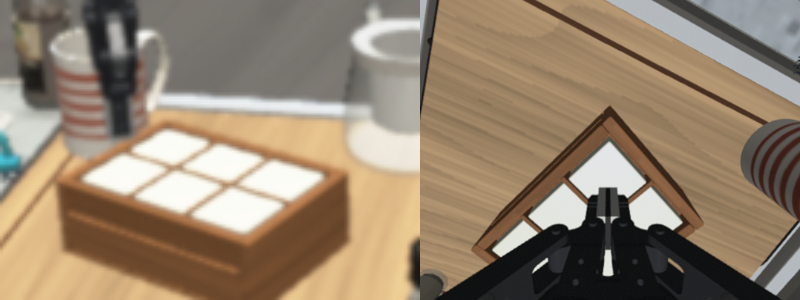

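The scene view still shows the tip about 10 px above tile 3, so there is clearance. I'll keep lowering.

```bash
python3 -m inch '[[0,0,-0.0015,0,0,0,0],[0,0,-0.0015,0,0,0,0],[0,0,-0.0015,0,0,0,0],[0,0,-0.0015,0,0,0,0],[0,0,0,0,0,0,0]]'
```

```text
time: 5.23
tool_pos: [0.4947, 0.1837, 0.1333]
tool_rot: [-3.141, -0.001, 2.779]
force: [-0.1, 0.6, -0.1]
opening: 0.0001
finger_force: 0.0
```

```bash
python3 -m inch '[[0,0,-0.001,0,0,0,0],[0,0,-0.001,0,0,0,0],[0,0,0,0,0,0,0]]'
```

```text
time: 5.48
tool_pos: [0.4949, 0.1838, 0.1315]
tool_rot: [3.142, -0.0, 2.779]
force: [-0.4, 0.3, 0.1]
opening: 0.0001
finger_force: 0.0
```

```bash
python3 -m inch '[[0,0,-0.001,0,0,0,0],[0,0,-0.001,0,0,0,0],[0,0,0,0,0,0,0]]'; python3 - <<'E'
from cell import eyes
import cv2,numpy as np
a=eyes.snapshot("scene")["frame"][140:240,150:290]; b=eyes.snapshot("wrist")["frame"][150:330,150:360]
cv2.imwrite("pics/z4.png",np.hstack([cv2.resize(a,(420,300)),cv2.resize(b,(350,300))])[:,:,::-1])
E
```

```text
time: 5.73
tool_pos: [0.4948, 0.1838, 0.1295]
tool_rot: [-3.142, -0.0, 2.779]
force: [-0.4, 0.0, 0.3]
opening: 0.0
finger_force: 0.0
```

View pics/z4.png

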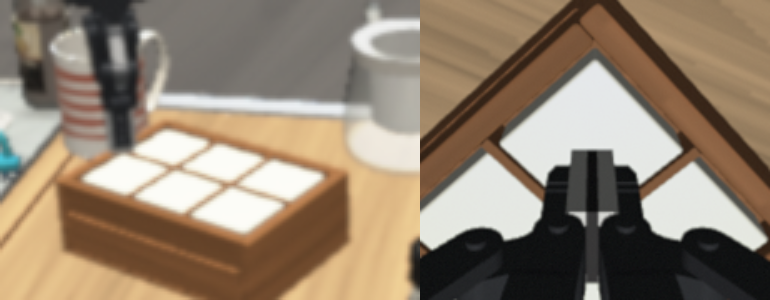

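```bash
python3 - <<'E'
from cell import eyes,get_state
import cv2,numpy as np
D={c:eyes.snapshot(c) for c in("scene","wrist","top")}
def tri(o):
    A=[];b=[];rays=[]
    for c,p in o.items():
        d=D[c];u=cv2.undistortPoints(np.array([[p]],float),d["camera_matrix"],d["dist_coeffs"])[0,0]
        R=np.array(d["R"]);C=-R.T@d["t"];v=R.T@[u[0],u[1],1];v/=np.linalg.norm(v);M=np.eye(3)-np.outer(v,v)
        A.append(M);b.append(M@C);rays.append((C,v))
    X=np.linalg.solve(sum(A),sum(b));return np.round(X,4),[round(float(np.linalg.norm(M@X-q)),4) for M,q in zip(A,b)]
print("TCP",get_state()["tool_pos"])
for c in("wrist",):
    R=np.array(D[c]["R"]);print("wrist cam at",-R.T@D[c]["t"],"looks",R[2])
print("tip",tri({"scene":(190.5,190),"wrist":(253,240.5)}))
print("tile3 s+w",tri({"scene":(191.1,197.6),"wrist":(252,232)}))
print("tile3 s+t",tri({"scene":(191.1,197.6),"top":(236.9,251.0)}))
print("tile3 t+w",tri({"top":(236.9,251.0),"wrist":(252,232)}))
X=np.array([[.4953,.1822,.1203],[.4948,.1838,.1295],[.4948,.1838,.1045]]);d=D["wrist"]
print(cv2.projectPoints(X,cv2.Rodrigues(d["R"])[0],d["t"],d["camera_matrix"],d["dist_coeffs"])[0][:,0])
E
```

```text
TCP [0.49497143 0.18377228 0.12978409]
wrist cam at [0.41796668 0.21230132 0.28359483] looks [ 0.30285559 -0.11478065 -0.94609931]
tip (array([0.4922, 0.1847, 0.1381]), [0.0023, 0.0023])
tile3 s+w (array([0.4932, 0.1833, 0.12  ]), [0.0003, 0.0003])
tile3 s+t (array([0.4951, 0.1824, 0.1201]), [0.0018, 0.0018])
tile3 t+w (array([0.4965, 0.1819, 0.1119]), [0.0, 0.0])
[[251.64694119 236.18872552]
 [253.82568183 241.75865853]
 [253.7041934  223.99666361]]
```

Triangulated from the pictures, the tip is still 12–18 mm above the tile. I'll keep going.

```bash
python3 -m inch '[[0,0,-0.0015,0,0,0,0],[0,0,-0.0015,0,0,0,0],[0,0,-0.001,0,0,0,0],[0,0,-0.001,0,0,0,0],[0,0,0,0,0,0,0]]'
```

```text
time: 6.4
tool_pos: [0.4948, 0.1838, 0.1244]
tool_rot: [-3.142, -0.0, 2.779]
force: [0.2, -0.8, -0.6]
opening: -0.0001
finger_force: 0.0
```

```bash
python3 -m inch '[[0,0,-0.001,0,0,0,0],[0,0,-0.001,0,0,0,0],[0,0,0,0,0,0,0]]'
```

```text
time: 6.65
tool_pos: [0.4949, 0.1838, 0.1225]
tool_rot: [-3.142, -0.0, 2.779]
force: [-0.3, -0.2, -0.3]
opening: 0.0002
finger_force: 0.0
```

```bash
python3 -m inch '[[0,0,-0.001,0,0,0,0],[0,0,-0.001,0,0,0,0],[0,0,0,0,0,0,0]]'
```

```text
time: 6.9
tool_pos: [0.4949, 0.1838, 0.1205]
tool_rot: [3.142, -0.0, 2.779]
force: [-0.2, 0.6, -0.5]
opening: 0.0
finger_force: 0.0
```

```bash
python3 -m inch '[[0,0,-0.001,0,0,0,0],[0,0,-0.001,0,0,0,0],[0,0,0,0,0,0,0]]'
```

```text
time: 7.15
tool_pos: [0.4948, 0.1838, 0.1185]
tool_rot: [-3.142, -0.0, 2.779]
force: [0.0, -0.2, -0.4]
opening: -0.0001
finger_force: 0.0
```

```bash
python3 -m inch '[[0,0,-0.001,0,0,0,0],[0,0,-0.001,0,0,0,0],[0,0,0,0,0,0,0]]'
```

```text
time: 7.4
tool_pos: [0.4949, 0.1838, 0.1165]
tool_rot: [3.142, -0.0, 2.779]
force: [-0.3, 0.2, 1.5]
opening: -0.0002
finger_force: 0.0
```

```bash
python3 - <<'E'
from cell import eyes
import cv2,numpy as np
a=eyes.snapshot("scene")["frame"][140:240,150:290]; b=eyes.snapshot("wrist")["frame"][150:330,150:360]
cv2.imwrite("pics/z5.png",np.hstack([cv2.resize(a,(420,300)),cv2.resize(b,(350,300))])[:,:,::-1])
E
```

```text
(no output)
```

View pics/z5.png

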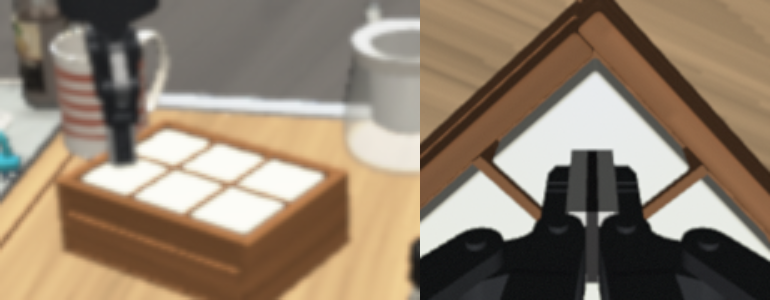

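The tip is now over tile 3, at (122,163) in the crop, and the force is starting to rise.

```bash
python3 -m inch '[[0,0,-0.0005,0,0,0,0],[0,0,0,0,0,0,0]]'
```

```text
time: 7.67
tool_pos: [0.495, 0.1838, 0.1162]
tool_rot: [3.141, 0.0, 2.779]
force: [0.1, -0.2, -0.3]
opening: -0.0003
finger_force: 0.0
```

```bash
python3 -m inch '[[0,0,-0.0005,0,0,0,0],[0,0,0,0,0,0,0]]'
```

```text
time: 7.83
tool_pos: [0.4949, 0.1838, 0.1156]
tool_rot: [3.142, -0.0, 2.779]
force: [0.0, 0.4, 0.2]
opening: -0.0002
finger_force: 0.0
```

Just noise. I'll continue.

```bash
python3 -m inch '[[0,0,-0.001,0,0,0,0],[0,0,-0.001,0,0,0,0],[0,0,0,0,0,0,0]]'
```

```text
time: 8.08
tool_pos: [0.4948, 0.1837, 0.1135]
tool_rot: [-3.142, -0.0, 2.779]
force: [0.6, -0.9, -0.7]
opening: -0.0
finger_force: 0.0
```

```bash
python3 -m inch '[[0,0,-0.001,0,0,0,0],[0,0,0,0,0,0,0]]'
```

```text
time: 8.25
tool_pos: [0.4949, 0.1838, 0.1125]
tool_rot: [-3.142, -0.0, 2.779]
force: [0.1, 0.6, -0.1]
opening: -0.0003
finger_force: 0.0
```

```bash
python3 -m inch '[[0,0,-0.001,0,0,0,0],[0,0,0,0,0,0,0]]'
```

```text
time: 8.42
tool_pos: [0.4949, 0.1838, 0.1115]
tool_rot: [3.142, -0.0, 2.779]
force: [0.4, -0.6, 0.7]
opening: -0.0
finger_force: 0.0
```

```bash
python3 -m inch '[[0,0,-0.001,0,0,0,0],[0,0,0,0,0,0,0]]'
```

```text
time: 8.58
tool_pos: [0.4949, 0.1838, 0.1106]
tool_rot: [3.142, -0.0, 2.779]
force: [-0.4, -0.2, 0.2]
opening: -0.0001
finger_force: 0.0
```

```bash
python3 -m inch '[[0,0,-0.001,0,0,0,0],[0,0,0,0,0,0,0]]'
```

```text
time: 8.75
tool_pos: [0.4949, 0.1838, 0.1096]
tool_rot: [-3.142, -0.0, 2.779]
force: [0.0, 0.2, 0.6]
opening: -0.0
finger_force: 0.0
```

```bash
python3 -m inch '[[0,0,-0.001,0,0,0,0],[0,0,0,0,0,0,0]]'
```

```text
time: 8.92
tool_pos: [0.495, 0.1838, 0.109]
tool_rot: [3.141, 0.0, 2.779]
force: [-0.6, -0.6, 1.9]
opening: -0.0002
finger_force: 1.5
```

```bash
python3 -m inch '[[0,0,-0.001,0,0,0,0],[0,0,0,0,0,0,0]]'
```

```text
time: 9.08
tool_pos: [0.4951, 0.1838, 0.109]
tool_rot: [3.141, 0.001, 2.779]
force: [-5.0, -0.7, 11.2]
opening: 0.0
finger_force: 5.4
```

```bash
python3 - <<'E'
from cell import eyes
import cv2,numpy as np
a=eyes.snapshot("scene")["frame"][160:230,160:270]; b=eyes.snapshot("wrist")["frame"][150:330,150:360]
cv2.imwrite("pics/z6.png",np.hstack([cv2.resize(a,(440,280),interpolation=cv2.INTER_CUBIC),cv2.resize(b,(340,280))])[:,:,::-1])
E
```

```text
(no output)
```

View pics/z6.png

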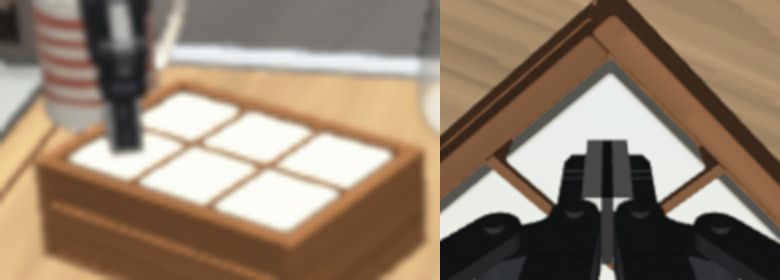

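Tile 3 is rigid: contact is at TCP z ≈ 0.109, and 11 N builds up within 1 mm with no give. The tips sit at the middle of the tile in both views. Next is tile 2.

```bash
python3 -m inch '[[0,0,0.007,0,0,0,0],[0.01,-0.025,0,0,0,0,0],[0.01,-0.025,0,0,0,0,0],[0,0,-0.003,0,0,0,0],[0,0,-0.002,0,0,0,0],[0,0,0,0,0,0,0],[0,0,0,0,0,0,0]]'
```

```text
time: 9.77
tool_pos: [0.5144, 0.1344, 0.1095]
tool_rot: [3.142, -0.001, 2.779]
force: [-0.2, 0.7, 0.9]
opening: -0.0
finger_force: 0.0
```

```bash
python3 -m inch '[[0,0,-0.001,0,0,0,0],[0,0,0,0,0,0,0]]'
```

```text
time: 9.93
tool_pos: [0.5148, 0.1345, 0.109]
tool_rot: [3.141, 0.0, 2.78]
force: [-0.7, -0.5, 2.3]
opening: -0.0
finger_force: 1.3
```

```bash
python3 -m inch '[[0,0,-0.0008,0,0,0,0],[0,0,0,0,0,0,0]]'
```

```text
time: 10.1
tool_pos: [0.5148, 0.1345, 0.1089]
tool_rot: [3.141, 0.0, 2.78]
force: [-4.1, -0.0, 9.5]
opening: 0.0
finger_force: 4.4
```

Tile 2 is rigid too. Next is tile 1.

```bash
python3 -m inch '[[0,0,0.0068,0,0,0,0],[0.01,-0.026,0,0,0,0,0],[0.01,-0.026,0,0,0,0,0],[0,0,-0.003,0,0,0,0],[0,0,-0.002,0,0,0,0],[0,0,0,0,0,0,0],[0,0,0,0,0,0,0]]'
```

```text
time: 10.68
tool_pos: [0.5345, 0.0826, 0.1096]
tool_rot: [3.141, -0.001, 2.78]
force: [-0.9, -0.8, 0.3]
opening: 0.0001
finger_force: 0.0
```

```bash
python3 -m inch '[[0,0,-0.001,0,0,0,0],[0,0,0,0,0,0,0]]'
```

```text
time: 10.85
tool_pos: [0.5348, 0.0825, 0.109]
tool_rot: [3.141, 0.0, 2.78]
force: [-0.5, 0.6, 1.5]
opening: 0.0001
finger_force: 1.0
```

```bash
python3 -m inch '[[0,0,-0.0008,0,0,0,0],[0,0,0,0,0,0,0]]'
```

```text
time: 11.02
tool_pos: [0.5349, 0.0825, 0.109]
tool_rot: [3.141, 0.0, 2.78]
force: [-3.8, 1.2, 8.9]
opening: -0.0003
finger_force: 4.3
```

Tile 1 is rigid. Next is tile 4, a shift of +0.050, +0.020.

```bash
python3 -m inch '[[0,0,0.0068,0,0,0,0],[0.025,0.01,0,0,0,0,0],[0.025,0.01,0,0,0,0,0],[0,0,-0.003,0,0,0,0],[0,0,-0.002,0,0,0,0],[0,0,0,0,0,0,0],[0,0,0,0,0,0,0]]'
```

```text
time: 11.6
tool_pos: [0.5843, 0.1017, 0.1099]
tool_rot: [-3.141, -0.0, 2.779]
force: [-0.3, 0.1, 0.5]
opening: -0.0002
finger_force: 0.0
```

```bash
python3 -m inch '[[0,0,-0.001,0,0,0,0],[0,0,0,0,0,0,0]]'
```

```text
time: 11.77
tool_pos: [0.5846, 0.1016, 0.109]
tool_rot: [3.141, 0.0, 2.779]
force: [0.1, -0.6, 0.3]
opening: -0.0001
finger_force: 0.0
```

```bash
python3 -m inch '[[0,0,-0.0008,0,0,0,0],[0,0,0,0,0,0,0]]'
```

```text
time: 11.93
tool_pos: [0.5847, 0.1016, 0.1082]
tool_rot: [-3.142, 0.0, 2.779]
force: [-1.6, -0.6, 2.7]
opening: -0.0001
finger_force: 1.2
```

```bash
python3 -m inch '[[0,0,-0.0008,0,0,0,0],[0,0,0,0,0,0,0]]'
```

```text
time: 12.1
tool_pos: [0.5848, 0.1017, 0.1073]
tool_rot: [-3.142, 0.0, 2.779]
force: [-2.0, -1.0, 2.6]
opening: -0.0
finger_force: 1.4
```

Tile 4 gives: z fell to 0.1073 at 2.6 N. I'll push it on in small steps.

```bash
python3 -m inch '[[0,0,-0.001,0,0,0,0],[0,0,-0.001,0,0,0,0],[0,0,0,0,0,0,0]]'
```

```text
time: 12.35
tool_pos: [0.585, 0.1017, 0.105]
tool_rot: [-3.142, 0.0, 2.779]
force: [-1.8, -1.3, 3.7]
opening: -0.0002
finger_force: 1.9
```

```bash
python3 -m inch '[[0,0,-0.0008,0,0,0,0],[0,0,-0.0007,0,0,0,0],[0,0,0,0,0,0,0],[0,0,0,0,0,0,0]]'; python3 - <<'E'
from cell import eyes
import cv2,numpy as np
a=eyes.snapshot("scene")["frame"][150:260,140:290]
cv2.imwrite("pics/z7.png",cv2.resize(a,(600,440),interpolation=cv2.INTER_CUBIC)[:,:,::-1])
E
```

```text
time: 12.68
tool_pos: [0.585, 0.1017, 0.1037]
tool_rot: [-3.142, 0.0, 2.779]
force: [-2.0, -2.4, 4.5]
opening: 0.0002
finger_force: 2.2
```

View pics/z7.png

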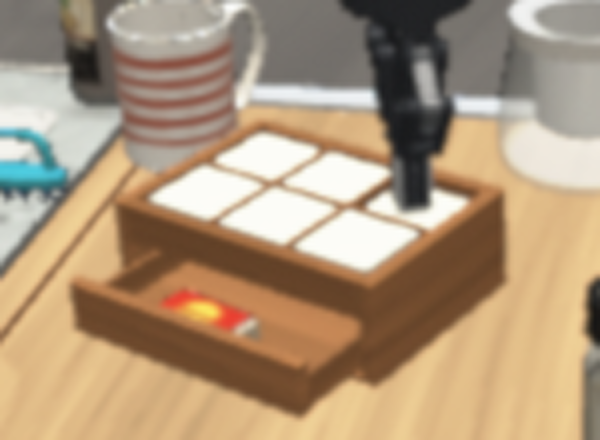

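The drawer is out, with the matches visible at about (210,312), and the tip is on the sunken tile 4. I'll lift the hand straight up, clear of the box.

```bash
python3 -m inch '[[0,0,0.005,0,0,0,0],[0,0,0.01,0,0,0,0],[0,0,0.03,0,0,0,0],[0,0,0.03,0,0,0,0],[0,0,0.03,0,0,0,0],[0,0,0.02,0,0,0,0],[0,0,0,0,0,0,0],[0,0,0,0,0,0,0]]'; python3 -m inch '[[0,0,0,0,0,0,0],[0,0,0,0,0,0,0],[0,0,0,0,0,0,0],[0,0,0,0,0,0,0]]'; python3 - <<'E'
from cell import eyes
import cv2,numpy as np
a=eyes.snapshot("scene")["frame"][130:290,120:340]
cv2.imwrite("pics/z8.png",cv2.resize(a,(770,560),interpolation=cv2.INTER_CUBIC)[:,:,::-1])
E
```

```text
time: 13.4
tool_pos: [0.5858, 0.1019, 0.2305]
tool_rot: [3.14, 0.003, 2.779]
force: [0.1, 1.0, -1.5]
opening: -0.0003
finger_force: 0.0
time: 13.73
tool_pos: [0.5845, 0.1018, 0.2276]
tool_rot: [-3.141, -0.002, 2.779]
force: [-0.5, -0.3, 0.3]
opening: -0.0001
finger_force: 0.0
```

View pics/z8.png

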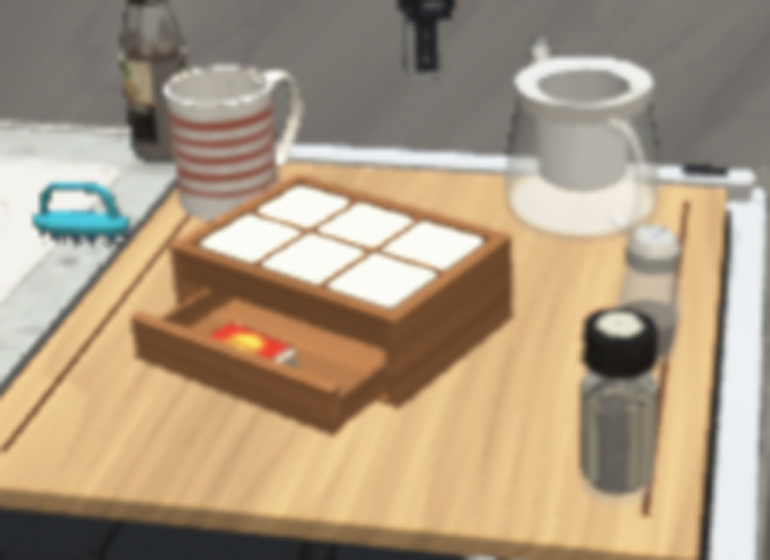

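The drawer is still open, the hand is clear at about (425,60), and nothing else has moved.

```bash
python3 -c "from cell import bot; print(bot.hand_in())"
```

```text
the job is handed in; nothing more can be done
None
```

Tile 4 was the hidden catch: pressing it with about 4.5 N sprang the drawer open, and I lifted the hand clear, left the teapot, mug, salt jar and mill untouched, and handed the job in at about 14 s.

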